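# Lift the tanged snap ring out of a bearing housing with a pick

## Task

The retaining ring of the larger of the two bearing housings has to come out: take the black-handled pick, slide its blade into the slot in the housing's edge under the ring's tang, and lift that end about 25 mm so that it stands up out of its groove. Use the pick for this, not the fingers, and leave the smaller housing's ring seated. Then lay the pick flat on the bench, clear of the housings.

Things in the scene. Friction and masses are not known exactly. Their poses are not given: they have to be found in the camera images.
- pick: Loose pick lying on the bench, 0.1 kg. Flat-sided black handle 80 long, 22 wide, 24 tall, then a steel shaft 6 thick and a flat steel blade 8 wide, 4 thick (mm). Origin: under the middle of the handle, on its underside; x runs along the tool to the blade, z up. Shaft and blade lie centred 12 mm above the underside; the blade spans x = 89 to 115 mm (tip).
- large_housing: Larger housing, fixed, dark steel: square flange 114 mm, round collar 108 mm across, top 44 mm high; bore 72 mm with a 62 mm bearing. Origin: on the bench on the bore's axis, z up. On its -x side a radial slot 26 mm wide, open at the top, floor 20 mm high, runs from outside (x = -54 mm) to the bore. The bearing's side (x = -31 mm, up to 36 mm high) stops anything pushed in farther.
- large_ring: Its split ring, bright 5 mm steel wire, 74 mm across. Origin: on its far side, 34.5 mm to +x of the housing's axis, 39.5 mm high; axes as the housing's when seated. The ring tilts about y here (far side stays in the groove), tang upward, 0 to 0.8 rad; needs about 1 N at the tang and stays where left.
- large_tang (a point): Middle of the underside of the larger ring's tang, at ring x = -77.5 mm, 37.5 mm high when seated: 17.5 mm of room below it to the slot's floor. The tang is a flat tab at one end of the ring, beside the split; 14 mm wide, 4 mm thick, 20 mm long; it points outward along the middle of the slot.
- small_ring: Bystander: the same kind of ring, 58 mm across, in the smaller housing (flange 94 mm, collar 88 mm across, 47 mm bearing, same heights). Origin on its far side, 26.5 mm to +x of its housing's axis, 39.5 mm high; its tang spans x = -51.5 to -69.5 mm. It must stay seated.

How it is judged:
By the outcome, as a careful person would: the job done as asked, in the order asked, and still so for the second after the job is handed in, with the robot touching nothing.
It also fails if it takes over 48 s, if anything falls off the work surface, if the arm or the gripper's body presses on something with over 40 N, if the wrist force passes 120 N, or if a joint passes its speed limit or range.

## Robot

A 7-joint arm with a two-finger parallel gripper is mounted at the origin on the work surface; the furniture and walls round the work are solid. World frame = base frame: x ahead of the robot, y to its left, z up, the work surface at z = 0. Lengths are in m, angles in rad, forces in N, time in s.
With the tool pointing down it reaches from about 0.35 to 0.9 m from the base axis. Payload 8.1 kg.
Tool frame: the origin (TCP) lies between the finger pads; the fingertips stand 25 mm ahead of it and the grasp point (between the pads) lies 6 mm ahead of it (manip.tcp_to_tips is the distance from the TCP to the fingertips, in m); z points along the fingers, y is the line along which they close (so a half turn about z gives the same grasp; the last joint's range is limited). The gripper opens to 92 mm and grips with 3 to 60 N. Pads are 19 mm wide; open, the fingers measure 130 mm over their backs; the gripper's body (75 mm by 190 mm) begins 47 mm behind the grasp point.
Start: joints at [1.152, 0.434, 0.025, 1.573, -0.012, 1.134, -0.075], TCP at [0.194, -0.594, 0.226] pointing down, gripper open.
Joint ranges: [-2.62, 2.62], [-0.44, 2.09], [-1.27, 1.32], [0.08, 2.57], [-1.32, 4.46], [0.12, 2], [-2.74, 2.74]. Speed limits (rad/s): [2.22, 2.22, 3.01, 3.01, 3.14, 3.14, 3.14].

## Interface

Orientations are given as a 3x3 rotation matrix whose columns are the frame's x, y, z axes.
In Python, from rig import manip gives the robot as it stands. The module is installed in compiled form; this text tells all that it offers.
- The arm moves only by the shell command python3 -m crank 'ROWS' [OPENING] [FORCE]. ROWS is JSON, a list of rows, each a list of 6 numbers: the shift along the tool's x, y, z in mm, then the turn, a rotation vector about the tool's x, y, z in degrees. A call has 1 to 10 rows; each row is the pose to reach, as a shift and turn from the pose commanded when the call began, along the tool's axes at that moment; what a row does not reach only later rows make up. A row lasts 1/8 s, in which the tool goes at most 62.5 mm and 10.7 degrees, less where a joint would pass 70% of its speed; a pose out of reach is approached as far as the arm can. A call with a gripper value outside its range is refused whole. OPENING is the closure in counts, from 0 (fully open) to 255 (shut), set as the call begins (- or left out, the last holds). The fingers move at their own pace and stop on an object; FORCE is the grip in N (left out, the last holds). Time passes only in rows, so rows that repeat a pose let the fingers close. It gives the time, the measured TCP pose, the force, the opening and the grip force at its end, in the units of the state.
- manip.read_state(): the state, without advancing time (a new reading comes with each control period).
- manip.capture(name): name is "scene" or "side" or "wrist"; returns a dict with "pixels" (384x512x3 uint8, red, green, blue), "vfov" (degrees; the focal length in pixels is half the picture's height over the tangent of half this angle, whatever the lens; pixels are square), "cx", "cy" (the principal point, pixels), "k1" (the pictures are not rectified: a ray, as slopes to the right and down, at radius r is drawn at 1 + k1 r^2 times it, then the intrinsics apply), "xyz" and "attitude" of the camera in the world. Camera axes: x right, y up, looking along -z (the intrinsics and any distortion apply to the point x, -y, -z); pixel columns grow to the right and rows downward; lengths in m; the calibration is good to about 2 mm. A picture is of the moment at which its call begins. There is no depth.
- manip.hand_in(): hands the job in; it is judged then, once.
Trained networks look in a picture, given as the dict that the camera call returned (one of the last four; its "shot" number tells which), for a name from the list of things; names that differ only in an ending like _2 or _b are one class to them, and where a whole thing is asked for, a point or a joint stands for the part that bears it (a point fixed in the world has none). Each returns a list of dicts, best first, with "confidence" (0 to 1); they miss things now and then, are a little off and sometimes report something else, mostly with a low value. They report only what shows in the picture. A call takes as long as a camera call.
- manip.search_frame(picture, target): "at" ([column, row] in pixels, amid what is visible of it).
- manip.spot_point(picture, target): "at" ([column, row] in pixels: a listed point, or the origin of a listed thing).
The state is a dict: "time_s": time; "joint_positions": joint angles; "qvel": joint speeds; "tau": joint torques, N m; "position": TCP position; "ee_rot": TCP orientation; "wrist_force": force on the tool from outside, world axes, zero at the start; "moment": the same for the moment, N m; "finger_gap": finger opening in m; "grip_force": force on a finger pad.
Only numpy, scipy, OpenCV 4.12 (cv2) and the standard library are available. Lean on these libraries where they do the work, as an engineer would, in place of code of your own. Each camera call takes 0.05 s, during which the arm holds its last target. There are 200 camera calls.

## Working session

There is one attempt and no reset: what is moved stays moved. The work goes in short steps, Python scripts to look and compute and a shell command to move; the robot and the scene stay as the last step left them, time stands still between calls to the robot, and variables do not carry over. Pictures are saved under pics/ and viewed, at most 10 in all, crops included, and the job is handed in when it is done.

```bash
mkdir -p pics; cat > h.py <<'E'
import numpy as np, cv2
from rig import manip
def ray(p,uv):
    H=p["pixels"].shape[0]; f=H/2/np.tan(np.radians(p["vfov"])/2)
    d=np.array([(uv[0]-p["cx"])/f,(uv[1]-p["cy"])/f]); s=d.copy()
    for _ in range(20): s=d/(1+p["k1"]*(s@s))
    A=np.array(p["attitude"]); v=A@np.array([s[0],-s[1],-1.]); return np.array(p["xyz"]),v/np.linalg.norm(v)
def atz(p,uv,z):
    o,v=ray(p,uv); return o+v*(z-o[2])/v[2]
def proj(p,X):
    H=p["pixels"].shape[0]; f=H/2/np.tan(np.radians(p["vfov"])/2)
    c=np.array(p["attitude"]).T@(np.array(X)-p["xyz"]); s=np.array([c[0],-c[1]])/-c[2]
    s=s*(1+p["k1"]*(s@s)); return s*f+[p["cx"],p["cy"]]
def tri(L):
    A=0;b=0
    for p,uv in L:
        o,v=ray(p,uv); M=np.eye(3)-np.outer(v,v); A=A+M; b=b+M@o
    X=np.linalg.solve(A,b); return X,[np.linalg.norm(proj(p,X)-uv) for p,uv in L]
def save(p,n,crop=None):
    im=p["pixels"][:,:,::-1]
    if crop: a,b,c,d,k=crop; im=cv2.resize(im[b:d,a:c],None,fx=k,fy=k,interpolation=cv2.INTER_CUBIC)
    cv2.imwrite("pics/"+n,im)
E
python3 - <<'E'
from h import *
np.set_printoptions(precision=4,suppress=True)
P={}
for c in ["scene","side","wrist"]:
    p=manip.capture(c);P[c]=p
    print(c,p["xyz"],np.array(p["attitude"])[:,2],p["vfov"])
    for t in ["pick","large_housing","large_ring","large_tang","small_ring"]:
        print(t,[(np.round(d["at"],1),round(d["confidence"],2)) for d in manip.spot_point(p,t)[:3]],[(np.round(d["at"],1),round(d["confidence"],2)) for d in manip.search_frame(p,t)[:2]])
cv2.imwrite("pics/a.png",cv2.resize(np.hstack([P["scene"]["pixels"],P["side"]["pixels"]])[:,:,::-1],(800,300),interpolation=cv2.INTER_AREA))
save(P["scene"],"scene.png")
s=manip.read_state();print(s["position"],s["ee_rot"],s["time_s"],s["finger_gap"])
E
```

```text
scene [0.1121 0.4432 0.6304] [-0.5419  0.5014  0.6745] 52.55145171708861
pick [(array([314. , 176.5]), 0.81)] [(array([314. , 175.2]), 0.95)]
large_housing [(array([190.9, 229.6]), 0.72)] [(array([187.6, 221.3]), 0.95)]
large_ring [(array([173.1, 224.7]), 0.53)] [(array([197.4, 207.4]), 0.62)]
large_tang [(array([204.3, 210.5]), 0.5)] [(array([199.4, 212.8]), 0.61)]
small_ring [(array([234. , 262.9]), 0.64)] [(array([252.4, 241.2]), 0.48)]
side [ 0.3871 -0.7012  0.4903] [-0.2123 -0.8391  0.5008] 49.01820660193589
pick [(array([276.6, 271.6]), 0.9)] [(array([275., 265.]), 0.91)]
large_housing [(array([270.5, 184.7]), 0.69)] [(array([267.5, 177.1]), 0.62)]
large_ring [(array([265.6, 160.5]), 0.52)] [(array([265.9, 162.3]), 0.63)]
large_tang [(array([270.9, 175.8]), 0.52)] [(array([271. , 163.5]), 0.54)]
small_ring [(array([204.5, 171.8]), 0.45)] []
wrist [ 0.2688 -0.5699  0.3842] [0.2748 0.0886 0.9574] 70.15489114745154
pick [] []
large_housing [] []
large_ring [] []
large_tang [] []
small_ring [] []
[ 0.1941 -0.5942  0.2258] [[ 0.9506  0.3105  0.    ]
 [ 0.3105 -0.9506 -0.0001]
 [ 0.      0.0001 -1.    ]] 1.65 0.09177271230127028
```

View pics/a.png

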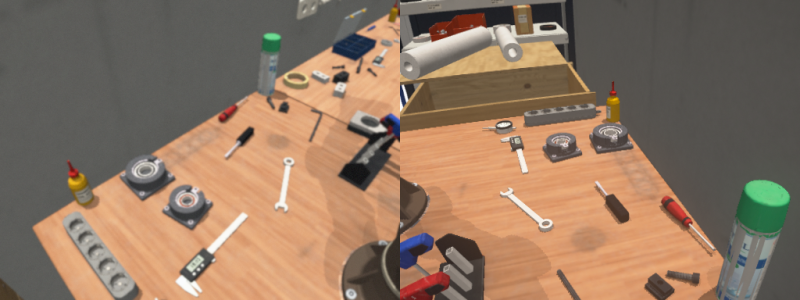

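View pics/scene.png

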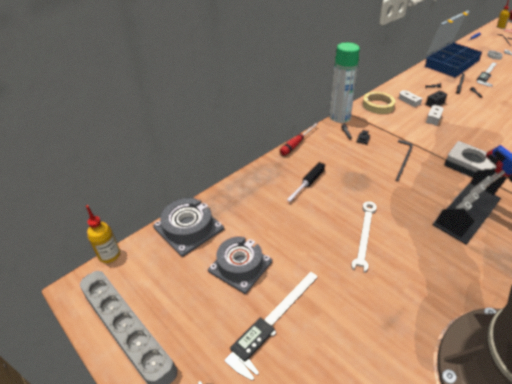

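The overview shows the pick (black handle at scene 314,176, blade towards 291,200). The large housing is at (188,222) and the small one at (240,262). I'll triangulate these next.

```bash
python3 - <<'E'
from h import *
np.set_printoptions(precision=4,suppress=True)
a=manip.capture("scene");b=manip.capture("side")
for t in ["pick","large_housing","large_ring","large_tang","small_ring"]:
    A=manip.spot_point(a,t);B=manip.spot_point(b,t)
    if A and B: print(t,*tri([(a,np.array(A[0]["at"])),(b,np.array(B[0]["at"]))]))
for n,uv in dict(tip=(290,201),hend=(321,166),hfront=(306,182)).items(): print(n,atz(a,np.array(uv),.012))
for X in [(0,0,0)]: pass
save(a,"s1.png",(140,150,340,300,4));save(b,"b1.png",(180,140,330,300,4))
E
```

```text
pick [ 0.5581 -0.1527  0.0049] [np.float64(0.8993487598757838), np.float64(1.2668655407811191)]
large_housing [ 0.6904  0.1028 -0.1669] [np.float64(27.741106814384416), np.float64(28.854364876089832)]
large_ring [0.642  0.2153 0.0365] [np.float64(2.572965286529663), np.float64(2.1449368927628782)]
large_tang [0.6413 0.1382 0.035 ] [np.float64(1.3717554486346615), np.float64(1.271489844919882)]
tip [ 0.538  -0.0339  0.012 ]
hend [ 0.5697 -0.1817  0.012 ]
hfront [ 0.5558 -0.109   0.012 ]
```

View pics/s1.png

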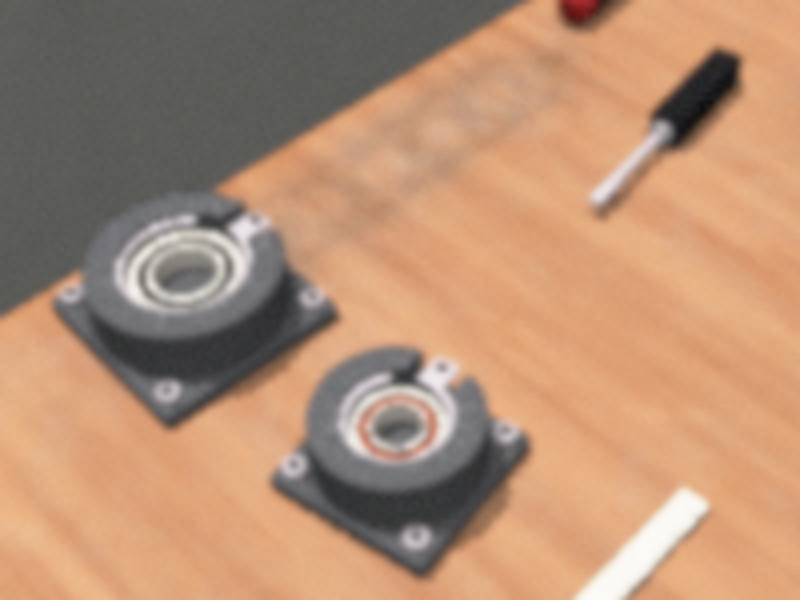

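View pics/b1.png

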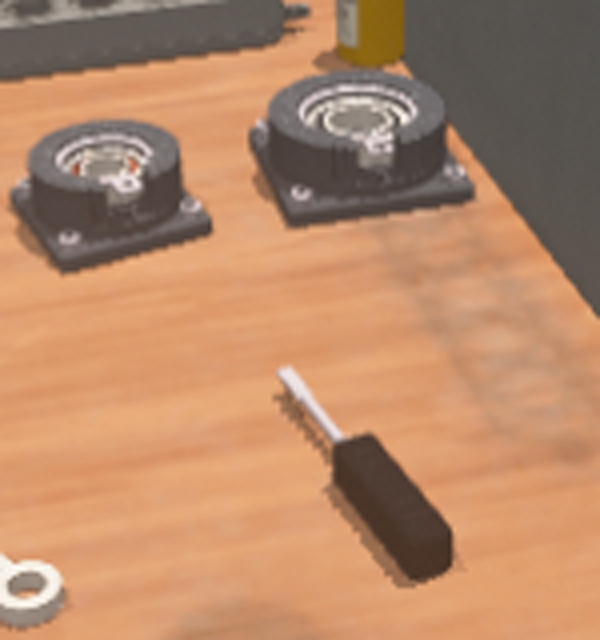

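```bash
python3 - <<'E'
from h import *
np.set_printoptions(precision=4,suppress=True)
a=manip.capture("scene");b=manip.capture("side")
f=lambda x,y:np.array([140+x/4,150+y/4]); g=lambda x,y:np.array([180+x/4,140+y/4])
print("edge",[atz(a,f(*q),0)for q in[(215,190),(380,92),(530,0),(3,312)]],[atz(b,g(*q),0)for q in[(595,310),(520,205)]])
for n,p,q in [("tang",(250,232),(375,150)),("ltop_centre_bearing",(185,272),(358,118)),("flange corner near",(172,422),None),("fl right",(335,312),(472,190)),("screw",(313,296),(457,170)),
  ("pick tip",(597,207),(287,372)),("hfront",(670,130),(350,445))]:
    print(n,tri([(a,f(*p)),(b,g(*q))]) if q else atz(a,f(*p),0.01))
E
```

```text
edge [array([0.7154, 0.1095, 0.    ]), array([ 0.7143, -0.019 ,  0.    ]), array([ 0.7158, -0.1543,  0.    ]), array([0.7198, 0.2529, 0.    ])] [array([ 0.7184, -0.0124, -0.    ]), array([0.7214, 0.1056, 0.    ])]
tang (array([0.6409, 0.1343, 0.0349]), [np.float64(0.15523137024965886), np.float64(0.14462691118334117)])
ltop_centre_bearing (array([0.6427, 0.1771, 0.0346]), [np.float64(0.16837772349230562), np.float64(0.14794789204588063)])
flange corner near [0.583  0.2326 0.01  ]
fl right (array([ 0.6547,  0.1033, -0.0111]), [np.float64(19.36558204739842), np.float64(19.2316764624477)])
screw (array([0.6545, 0.1129, 0.0017]), [np.float64(16.61430203648067), np.float64(16.230747992571104)])
pick tip (array([ 0.5423, -0.0341,  0.0085]), [np.float64(0.8653645106670348), np.float64(1.0020350442057255)])
hfront (array([ 0.553 , -0.1082,  0.015 ]), [np.float64(1.054364510146802), np.float64(1.3780195681711265)])
```

```bash
python3 -m crank '[[48,-31,0,0,0,-8],[97,-62,0,0,0,-16],[145,-93,0,0,0,-24],[194,-124,0,0,0,-32],[242,-155,5,0,0,-41],[290,-185,15,0,0,-49],[339,-216,25,0,0,-57],[387,-247,35,0,0,-65],[436,-278,40,0,0,-73],[484,-309,40,0,0,-81]]' 0 && python3 -m crank '[[0,0,0,0,0,0],[0,0,0,0,0,0]]' && python3 - <<'E'
from h import *
np.set_printoptions(precision=4,suppress=True)
w=manip.capture("wrist"); print(w["xyz"])
for t in ["pick","large_housing","large_ring","large_tang","small_ring"]:
    print(t,[(np.round(d["at"],1),round(d["confidence"],2)) for d in manip.spot_point(w,t)[:3]])
save(w,"w1.png")
s=manip.read_state();print(s["position"],s["ee_rot"],s["joint_positions"],s["time_s"])
E
```

```text
time_s: 3.6
position: [0.5591, -0.1487, 0.1854]
ee_rot: [[-0.162, 0.987, -0.0], [0.987, 0.162, -0.0], [-0.0, -0.0, -1.0]]
wrist_force: [0.7, -0.5, -0.3]
finger_gap: 0.0917
grip_force: 0.0
time_s: 3.85
position: [0.5579, -0.1506, 0.1855]
ee_rot: [[-0.157, 0.988, -0.001], [0.988, 0.157, -0.001], [-0.0, -0.001, -1.0]]
wrist_force: [0.2, -0.6, -0.2]
finger_gap: 0.0916
grip_force: 0.0
[ 0.5462 -0.0735  0.3439]
pick [(array([258.7, 166.1]), 0.81)]
large_housing []
large_ring []
large_tang []
small_ring []
[ 0.5578 -0.1512  0.1859] [[-0.156   0.9878  0.    ]
 [ 0.9878  0.156  -0.0005]
 [-0.0005 -0.0001 -1.    ]] [ 0.4965  0.4379 -0.4511  1.7138  0.2167  1.0393  0.1286] 4.15
```

View pics/w1.png

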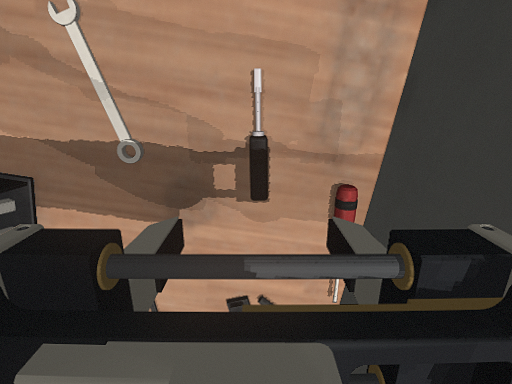

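The wrist view shows the pick centred between the fingers: handle at columns 249–269, rows 134–201, and tip at about (257.5,68). The wrist camera tilts forward.

```bash
python3 - <<'E'
from h import *
np.set_printoptions(precision=4,suppress=True)
w=manip.capture("wrist");a=manip.capture("scene")
for n,uv,z in [("tip",(257.5,68),.014),("front",(258.7,135),.024),("back",(259,199),.024),("hl",(249.5,198),.024),("hr",(268.5,198),.024)]: print(n,atz(w,np.array(uv),z))
W=manip.spot_point(w,"pick")[0]["at"];A=manip.spot_point(a,"pick")[0]["at"]
print(atz(w,np.array(W),0),tri([(w,np.array(W)),(a,np.array(A))]))
print("edge",[atz(w,np.array(q),0) for q in [(427,5),(372,205)]])
E
```

```text
tip [ 0.5426 -0.0347  0.014 ]
front [ 0.5556 -0.107   0.024 ]
back [ 0.5686 -0.1844  0.024 ]
hl [ 0.5567 -0.185   0.024 ]
hr [ 0.58   -0.1813  0.024 ]
[ 0.5641 -0.1476  0.    ] (array([ 0.5622, -0.1495, -0.0007]), [np.float64(1.9576962130395277), np.float64(1.0166360580716942)])
edge [array([0.7189, 0.0631, 0.    ]), array([ 0.7222, -0.1773, -0.    ])]
```

```bash
python3 -m crank '[[-7,5,45,0,0,-1],[-7,5,90,0,0,-1],[-7,5,135,0,0,-1],[-7,5,152,0,0,-1],[-7,5,158,0,0,-1],[-7,5,158,0,0,-1]]' 0 && python3 -m crank '[[0,0,0,0,0,0],[0,0,0,0,0,0],[0,0,0,0,0,0],[0,0,0,0,0,0],[0,0,0,0,0,0],[0,0,0,0,0,0]]' 255 40
```

```text
time_s: 5.1
position: [0.5652, -0.1563, 0.0288]
ee_rot: [[-0.175, 0.985, 0.002], [0.985, 0.175, -0.0], [-0.001, 0.001, -1.0]]
wrist_force: [1.0, -0.1, -0.2]
finger_gap: 0.092
grip_force: 0.0
time_s: 5.85
position: [0.5642, -0.1562, 0.0277]
ee_rot: [[-0.175, 0.985, -0.0], [0.985, 0.175, -0.0], [-0.0, -0.0, -1.0]]
wrist_force: [-1.1, -0.4, -0.1]
finger_gap: 0.0361
grip_force: 0.0
```

```bash
python3 -m crank '[[0,0,0,0,0,0],[0,0,0,0,0,0],[0,0,0,0,0,0],[0,0,0,0,0,0]]' && python3 -m crank '[[0,0,-30,0,0,0],[20,4,-60,0,0,9],[55,10,-90,0,0,18],[90,16,-90,0,0,27],[125,22,-90,0,0,35],[125,22,-90,0,0,35],[125,22,-90,0,0,35]]' && python3 - <<'E'
from h import *
np.set_printoptions(precision=4,suppress=True)
w=manip.capture("wrist");print(w["xyz"])
for t in ["pick","large_housing","large_ring","large_tang","small_ring"]:
    print(t,[(np.round(d["at"],1),round(d["confidence"],2)) for d in manip.spot_point(w,t)[:3]])
save(w,"w2.png")
s=manip.read_state();print(s["position"],s["ee_rot"],s["joint_positions"],s["time_s"])
E
```

```text
time_s: 6.35
position: [0.5643, -0.1562, 0.0277]
ee_rot: [[-0.175, 0.985, 0.0], [0.985, 0.175, -0.0], [-0.0, 0.0, -1.0]]
wrist_force: [0.9, -0.7, 0.6]
finger_gap: 0.0007
grip_force: 0.0
time_s: 7.22
position: [0.564, -0.0299, 0.1177]
ee_rot: [[0.42, 0.908, -0.0], [0.908, -0.42, -0.001], [-0.001, 0.0, -1.0]]
wrist_force: [0.1, -1.0, -0.5]
finger_gap: 0.0003
grip_force: 0.0
[0.5972 0.0411 0.2761]
pick []
large_housing []
large_ring []
large_tang []
small_ring []
[ 0.564  -0.0302  0.1176] [[ 0.4222  0.9065 -0.0001]
 [ 0.9065 -0.4222 -0.0002]
 [-0.0002 -0.0001 -1.    ]] [ 0.1692  0.4719 -0.2892  1.8294  0.1714  0.8647 -0.6376] 7.525
```

View pics/w2.png

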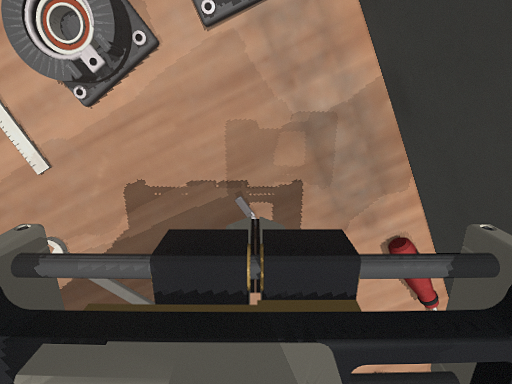

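The fingers closed on nothing (gap 0). The pick's blade tip shows at about (240,200), still low. I need to see where the pick is now.

```bash
python3 - <<'E'
from h import *
np.set_printoptions(precision=4,suppress=True)
a=manip.capture("scene");b=manip.capture("side")
A=manip.spot_point(a,"pick");B=manip.spot_point(b,"pick");print(A[:2],B[:2])
if A and B: print(tri([(a,np.array(A[0]["at"])),(b,np.array(B[0]["at"]))]))
im=np.hstack([cv2.resize(a["pixels"][110:260,240:370],None,fx=3,fy=3),cv2.resize(b["pixels"][180:330,200:330],None,fx=3,fy=3)])
cv2.imwrite("pics/ab.png",im[:,:,::-1])
E
```

```text
[{'at': [316.2, 177.0], 'confidence': 0.59}] [{'at': [275.9, 271.3], 'confidence': 0.64}, {'at': [268.9, 183.4], 'confidence': 0.54}]
(array([ 0.558 , -0.1501,  0.0019]), [np.float64(0.13253016145658864), np.float64(0.1858381241317868)])
```

View pics/ab.png

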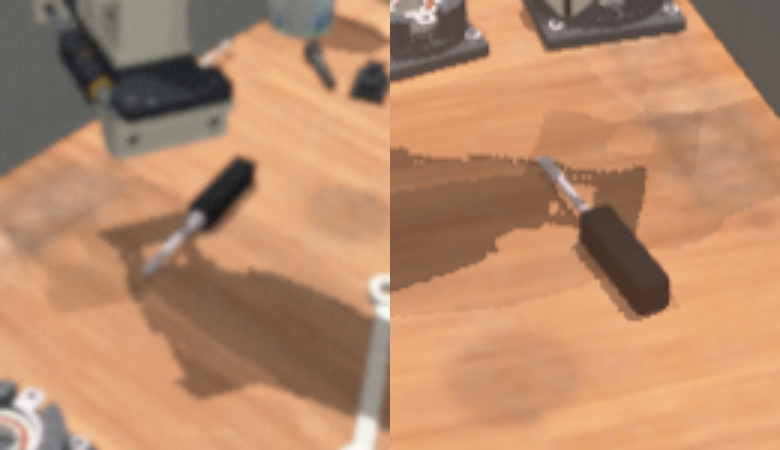

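```bash
python3 - <<'E'
from h import *
np.set_printoptions(precision=4,suppress=True)
print(manip.tcp_to_tips)
s=manip.read_state();T=np.array(s["position"]);R=np.array(s["ee_rot"]);print(s["finger_gap"],s["time_s"])
a=manip.capture("scene");b=manip.capture("side");w=manip.capture("wrist")
out=[]
for p in (a,b,w):
    im=p["pixels"].copy();c=proj(p,T+R[:,2]*.0)
    for d,col in [(0,(255,0,0)),(manip.tcp_to_tips,(0,255,0))]:
        q=proj(p,T+R[:,2]*d);print(q);cv2.circle(im,tuple(int(round(x)) for x in q),2,col,-1)
    x,y=int(c[0]),int(c[1]);x=min(max(x,65),447);y=min(max(y,75),309)
    out.append(cv2.resize(im[y-75:y+75,x-65:x+65],None,fx=2,fy=2))
cv2.imwrite("pics/tcp.png",np.hstack(out)[:,:,::-1])
E
```

```text
0.025
0.0004465954439165996 7.725
[281.0461 160.3398]
[280.9175 169.4075]
[259.9731 182.4752]
[260.1967 194.0715]
[254.5257 232.6322]
[254.6061 217.1517]
```

View pics/tcp.png

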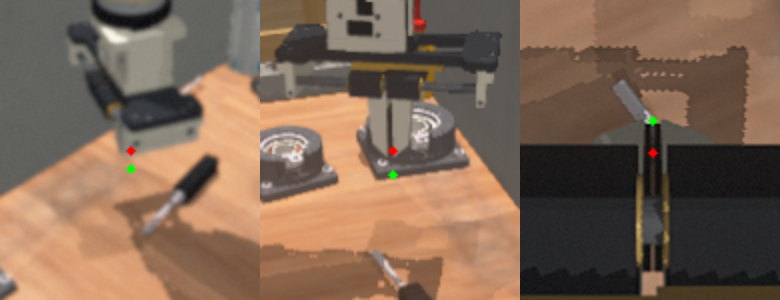

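The side view shows the real fingertips only a few mm beyond the TCP, not 25 mm, so the grip closed above the handle. The pick is unmoved. I'll go back above it, open the fingers and descend deeper with force checks.

```bash
python3 -m crank '[[-35,13,-20,0,0,-9],[-75,33,-20,0,0,-18],[-115,53,-20,0,0,-27],[-115,53,-20,0,0,-35],[-115,53,-20,0,0,-35],[-115,53,-20,0,0,-35]]' 0 3 && python3 - <<'E'
from h import *
np.set_printoptions(precision=4,suppress=True)
w=manip.capture("wrist");a=manip.capture("scene");b=manip.capture("side")
W=[(w,np.array(d["at"])) for d in manip.spot_point(w,"pick")[:1]]+[(a,np.array(d["at"])) for d in manip.spot_point(a,"pick")[:1]]
print(W[0][1] if W else 0,tri(W))
s=manip.read_state();T=np.array(s["position"]);R=np.array(s["ee_rot"]);print(T,R,s["finger_gap"],s["time_s"])
q=proj(b,T);r=proj(b,T+R[:,2]*.025);print(q,r)
x,y=int(q[0]),int(q[1])
for k in(q,r): b["pixels"][int(round(k[1])),int(round(k[0]))]=(255,0,0)
L=cv2.resize(b["pixels"][y-50:y+50,x-65:x+65],None,fx=3,fy=3,interpolation=cv2.INTER_NEAREST)
cv2.imwrite("pics/w3.png",np.hstack([L,w["pixels"][40:340,70:450]])[:,:,::-1])
E
```

```text
time_s: 8.62
position: [0.5637, -0.1551, 0.1377]
ee_rot: [[-0.173, 0.985, 0.0], [0.985, 0.173, 0.0], [0.0, 0.0, -1.0]]
wrist_force: [-1.0, 0.8, -0.8]
finger_gap: 0.0558
grip_force: 0.0
[314.3 178.4] (array([0.1683, 0.3694, 0.5512]), [np.float64(1.4210854715202004e-13)])
[ 0.5638 -0.1554  0.1378] [[-0.1753  0.9845  0.0001]
 [ 0.9845  0.1753 -0.0001]
 [-0.0002  0.0001 -1.    ]] 0.07576775233094205 8.875
[280.3717 207.0282] [280.2566 220.1267]
```

View pics/w3.png

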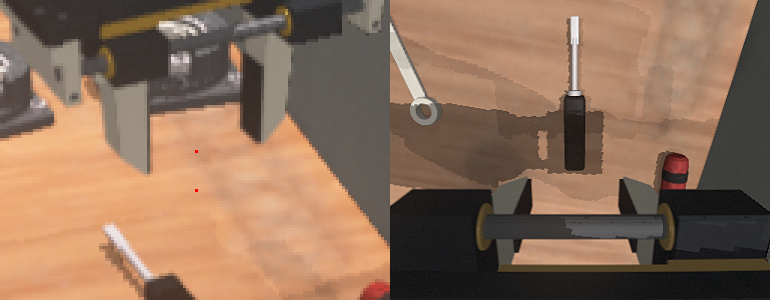

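Nine pictures viewed so far. The left half shows fingertips at about the TCP's height plus 3–5 mm (crop rows 143–173, TCP at 150). The right half shows the handle centred between the fingers. I'll descend in guarded steps.

```bash
python3 -m crank '[[0,0,50,0,0,0],[0,0,100,0,0,0],[0,0,112,0,0,0],[0,0,112,0,0,0]]' 0 3 && python3 -m crank '[[0,0,6,0,0,0],[0,0,6,0,0,0]]'
```

```text
time_s: 9.38
position: [0.5638, -0.1557, 0.026]
ee_rot: [[-0.175, 0.985, -0.001], [0.985, 0.175, 0.0], [0.0, -0.001, -1.0]]
wrist_force: [-0.0, 0.1, 0.7]
finger_gap: 0.0917
grip_force: 0.0
time_s: 9.62
position: [0.5644, -0.1561, 0.0208]
ee_rot: [[-0.175, 0.985, 0.002], [0.985, 0.175, -0.001], [-0.001, 0.002, -1.0]]
wrist_force: [0.3, 0.4, 0.4]
finger_gap: 0.0919
grip_force: 0.0
```

```bash
python3 -m crank '[[0,0,5,0,0,0],[0,0,5,0,0,0]]'
```

```text
time_s: 9.88
position: [0.5635, -0.156, 0.0147]
ee_rot: [[-0.175, 0.985, -0.0], [0.985, 0.175, -0.0], [-0.0, -0.0, -1.0]]
wrist_force: [-0.2, -0.1, -0.5]
finger_gap: 0.0918
grip_force: 0.0
```

```bash
python3 -m crank '[[0,0,4,0,0,0],[0,0,4,0,0,0]]' && python3 -m crank '[[0,0,0,0,0,0],[0,0,0,0,0,0],[0,0,0,0,0,0],[0,0,0,0,0,0],[0,0,0,0,0,0],[0,0,0,0,0,0],[0,0,0,0,0,0],[0,0,0,0,0,0]]' 255 40
```

```text
time_s: 10.12
position: [0.5634, -0.1559, 0.0104]
ee_rot: [[-0.175, 0.985, -0.001], [0.985, 0.175, 0.0], [0.0, -0.001, -1.0]]
wrist_force: [-0.1, 0.1, -0.7]
finger_gap: 0.0916
grip_force: 0.0
time_s: 11.12
position: [0.5636, -0.1559, 0.0107]
ee_rot: [[-0.175, 0.985, -0.0], [0.985, 0.175, -0.0], [-0.0, -0.0, -1.0]]
wrist_force: [1.4, 0.1, 0.2]
finger_gap: 0.0215
grip_force: 40.0
```

Pick gripped (gap 21.5 mm, 40 N). Lift, yaw to about 65° to keep the gripper body off the wall, and look from a staging pose.

```bash
python3 -m crank '[[0,0,-50,0,0,0],[20,5,-105,0,0,7],[50,12,-145,0,0,16],[80,20,-175,0,0,25],[115,30,-190,0,0,35],[144,37,-190,0,0,35],[144,37,-190,0,0,35],[144,37,-190,0,0,35]]' && python3 - <<'E'
from h import *
np.set_printoptions(precision=4,suppress=True)
P={c:manip.capture(c) for c in ["wrist","scene","side"]}
for t in ["pick","large_housing","large_ring","large_tang"]:
    D={c:manip.spot_point(p,t)[:1] for c,p in P.items()}
    print(t,{c:(np.round(d[0]["at"],1),round(d[0]["confidence"],2)) for c,d in D.items() if d})
    L=[(P[c],np.array(d[0]["at"])) for c,d in D.items() if d]
    if len(L)>1: print("  ",*tri(L))
s=manip.read_state();T=np.array(s["position"]);R=np.array(s["ee_rot"]);print(T,R[:,0],s["finger_gap"],s["time_s"])
tip=T+R[:,0]*.1235-R[:,2]*.0013
print("tip",tip,[proj(p,tip) for p in P.values()])
np.save("P.npy",P,allow_pickle=True)
W=cv2.resize(P["wrist"]["pixels"][0:300,56:456],(800,600),interpolation=cv2.INTER_CUBIC)
cv2.imwrite("pics/m.png",W[:,:,::-1])
E
```

```text
time_s: 12.12
position: [0.5746, -0.0083, 0.2004]
ee_rot: [[0.421, 0.907, -0.001], [0.907, -0.421, -0.001], [-0.001, -0.0, -1.0]]
wrist_force: [0.3, -0.1, -0.8]
finger_gap: 0.0217
grip_force: 40.0
pick {'wrist': (array([253.7, 212.7]), 0.59), 'scene': (array([266.9, 134.5]), 0.63), 'side': (array([261.8, 139.5]), 0.58)}
   [ 0.5773 -0.0004  0.191 ] [np.float64(1.947035759390261), np.float64(0.5819969984113295), np.float64(0.23580520287076312)]
large_housing {'scene': (array([187.7, 229. ]), 0.8), 'side': (array([269.4, 180.7]), 0.56)}
   [0.6427 0.1798 0.0022] [np.float64(0.36771661606485845), np.float64(0.3254689253145901)]
large_ring {'scene': (array([174.5, 225.5]), 0.72), 'side': (array([267.9, 158.7]), 0.6)}
   [0.6434 0.21   0.0434] [np.float64(3.374568094048733), np.float64(2.828883292187303)]
large_tang {'wrist': (array([257.6,  29.1]), 0.66), 'scene': (array([203.3, 208.9]), 0.71), 'side': (array([273.5, 177.6]), 0.53)}
   [0.6409 0.133  0.0336] [np.float64(2.1309767221062277), np.float64(0.6574692274995592), np.float64(0.7277199010168472)]
[ 0.5749 -0.0077  0.2008] [0.4212 0.907  0.    ] 0.021791516620396766 12.875
tip [0.6269 0.1043 0.2021] [array([254.4507,  10.3168]), array([208.7632, 141.9953]), array([271.4716, 113.3277])]
```

```bash
python3 -m crank '[[0,0,50,0,0,0],[0,0,100,0,0,0],[0,0,150,0,0,0],[0,0,174,0,0,0],[0,0,174,0,0,0],[0,0,174,0,0,0]]' && python3 - <<'E'
from h import *
np.set_printoptions(precision=4,suppress=True)
P={c:manip.capture(c) for c in ["wrist","scene","side"]}
for t in ["pick","large_tang","small_ring"]:
    D={c:manip.spot_point(p,t)[:1] for c,p in P.items()}
    print(t,{c:(np.round(d[0]["at"],1),round(d[0]["confidence"],2)) for c,d in D.items() if d})
    L=[(P[c],np.array(d[0]["at"])) for c,d in D.items() if d]
    if len(L)>1: print("  ",*tri(L))
s=manip.read_state();T=np.array(s["position"]);R=np.array(s["ee_rot"]);print(T,R[:,0],s["wrist_force"],s["time_s"])
tip=T+R[:,0]*.1235-R[:,2]*.0013
print("tip",tip,[proj(p,tip) for p in P.values()], "small", atz(P["scene"],np.array([240,257.]),.036))
for p in P.values():
    x,y=np.round(proj(p,tip)).astype(int)
    if 0<=y<384: p["pixels"][y,x]=(255,0,0)
W=P["wrist"]["pixels"][0:200,156:356]
A=P["scene"]["pixels"][170:270,160:260];B=P["side"]["pixels"][130:230,220:320]
f=lambda i,k:cv2.resize(i,None,fx=k,fy=k,interpolation=cv2.INTER_NEAREST)
cv2.imwrite("pics/m2.png",np.hstack([f(A,4),f(B,4)])[:,:,::-1]); 
E
```

```text
time_s: 13.62
position: [0.5758, -0.0075, 0.0278]
ee_rot: [[0.421, 0.907, 0.002], [0.907, -0.421, 0.0], [0.001, 0.001, -1.0]]
wrist_force: [0.2, 0.4, -1.3]
finger_gap: 0.0215
grip_force: 40.0
pick {'wrist': (array([256. , 211.7]), 0.96), 'scene': (array([268.9, 198. ]), 0.72), 'side': (array([262.7, 220.6]), 0.75)}
   [ 0.5776 -0.0027  0.0132] [np.float64(4.818253657628135), np.float64(1.1517803641289606), np.float64(1.0579773083811475)]
large_tang {}
small_ring {'scene': (array([230.3, 262.7]), 0.56), 'side': (array([199.6, 172.8]), 0.53)}
   [0.4773 0.1909 0.0457] [np.float64(1.1628157882136902), np.float64(0.9173449096572787)]
[ 0.5749 -0.0077  0.0268] [ 0.4212  0.907  -0.    ] [-0.8569 -0.5943 -1.2324] 14.225
tip [0.6269 0.1043 0.0281] [array([253.0727,  14.2361]), array([217.6465, 206.7285]), array([271.7888, 186.7312])] small [0.4832 0.1645 0.036 ]
```

View pics/m2.png

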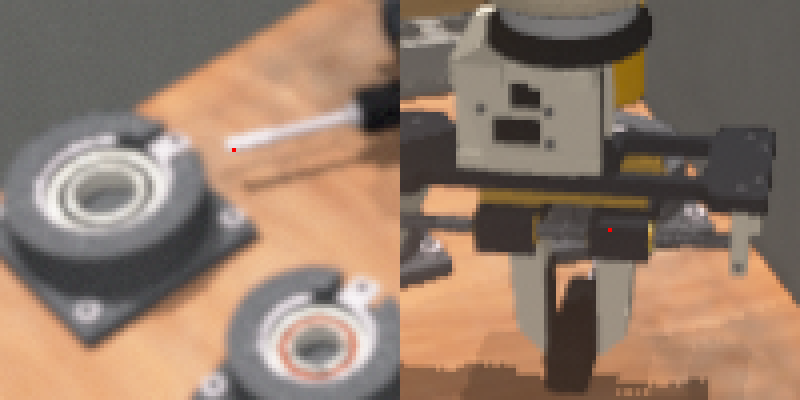

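The scene half shows the blade tip at crop (226,143), in line with the slot and just ahead of the tang (180,148), within about 2 mm of prediction. In the side half the gripper clears the wall. Inserting in guarded steps.

```bash
python3 -m crank '[[8,0,0,0,0,0],[16,0,0,0,0,0],[20,0,0,0,0,0],[20,0,0,0,0,0]]' ; python3 -m crank '[[5,0,0,0,0,0],[10,0,0,0,0,0],[10,0,0,0,0,0]]'
```

```text
time_s: 14.72
position: [0.5834, 0.0111, 0.0267]
ee_rot: [[0.42, 0.907, 0.0], [0.907, -0.42, 0.0], [0.0, -0.0, -1.0]]
wrist_force: [0.9, -0.5, -1.4]
finger_gap: 0.0216
grip_force: 40.0
time_s: 15.1
position: [0.5877, 0.0202, 0.0268]
ee_rot: [[0.421, 0.907, 0.0], [0.907, -0.421, 0.0], [0.0, 0.0, -1.0]]
wrist_force: [-0.2, -0.3, -0.8]
finger_gap: 0.0214
grip_force: 40.0
```

```bash
python3 -m crank '[[5,0,0,0,0,0],[10,0,0,0,0,0],[10,0,0,0,0,0]]' && python3 -m crank '[[0,0,-3,0,0,0],[0,0,-6,0,0,0],[0,0,-9,0,0,0],[0,0,-12,0,0,0],[0,0,-12,0,0,0]]' && python3 - <<'E'
from h import *
np.set_printoptions(precision=4,suppress=True)
s=manip.read_state();print(s["wrist_force"],s["moment"],s["time_s"])
a=manip.capture("scene");b=manip.capture("side")
for t in ["large_tang"]:
  for p in(a,b): print([(np.round(d["at"],1),round(d["confidence"],2)) for d in manip.spot_point(p,t)[:2]])
E
```

```text
time_s: 15.48
position: [0.5919, 0.0293, 0.0268]
ee_rot: [[0.42, 0.907, 0.0], [0.907, -0.42, 0.0], [0.0, 0.0, -1.0]]
wrist_force: [-0.1, 0.2, -1.4]
finger_gap: 0.0216
grip_force: 40.0
time_s: 16.1
position: [0.5917, 0.0284, 0.0389]
ee_rot: [[0.421, 0.907, 0.0], [0.907, -0.421, -0.0], [-0.0, 0.0, -1.0]]
wrist_force: [0.2, -0.7, -1.3]
finger_gap: 0.0215
grip_force: 40.0
[ 0.1717 -0.6768 -1.3429] [-0.156  -0.0287  0.0166] 16.1
[(array([202.6, 208.5]), 0.58)]
[(array([269.3, 180.9]), 0.19)]
```

```bash
python3 -m crank '[[0,0,-4,0,0,0],[0,0,-8,0,0,0],[0,0,-12,0,0,0],[0,0,-16,0,0,0],[0,0,-19,0,0,0],[0,0,-19,0,0,0]]' && python3 - <<'E'
from h import *
np.set_printoptions(precision=4,suppress=True)
s=manip.read_state();print(s["wrist_force"],s["moment"],s["time_s"])
a=manip.capture("scene");b=manip.capture("side")
for t in ["large_tang"]:
  for p in(a,b): print([(np.round(d["at"],1),round(d["confidence"],2)) for d in manip.spot_point(p,t)[:2]])
for z in(.0375,.0625): print(proj(a,[.6409,.1345,z]))
for p in (a,b):
  P0=np.load("P.npy",allow_pickle=True).item()["scene" if p is a else "side"]
  d=np.abs(p["pixels"].astype(int)-P0["pixels"]).sum(2); print(d.shape)
  if p is a: g=p["pixels"].mean(2).astype(int); print(g[188:218:1,190:222:2]); print(P0["pixels"].mean(2).astype(int)[188:218,190:222:2])
E
```

```text
time_s: 17.05
position: [0.5918, 0.0285, 0.058]
ee_rot: [[0.421, 0.907, 0.0], [0.907, -0.421, -0.0], [0.0, 0.0, -1.0]]
wrist_force: [-0.2, 0.0, -1.4]
finger_gap: 0.022
grip_force: 40.0
[-0.2302  0.0176 -1.4017] [-0.0645  0.0211  0.0058] 17.05
[(array([202.6, 199.6]), 0.56)]
[]
[202.3684 207.3415]
[200.8966 199.0251]
(384, 512)
[[100  98 100  99  98 100  98 101 107 124 140 147 148 155 158 161]
 [ 98  99  98 100 100 100  99 107 124 145 147 150 148 150 154 151]
 [100  98 100  97  97 101 104 126 146 155 154 152 151 150 147 140]
 [ 99 100  98 100 101 104 127 152 163 161 159 154 152 146 143 133]
 [ 97 100  99  97 103 125 157 169 170 170 164 158 152 149 141 137]
 [ 97  97  99 100 121 163 179 177 176 173 171 165 157 153 147 159]
 [ 96  97  99 111 151 200 196 182 180 174 172 173 167 171 180 199]
 [ 97  99 106 132 181 214 213 186 183 180 179 188 190 202 210 215]
 [ 97 100 122 163 201 200 227 194 193 199 201 211 217 216 210 193]
 [102 108 139 193 217 182 229 206 218 225 222 218 210 198 182 166]
 [114 116 154 222 229 208 226 208 233 229 216 197 184 173 169 157]
 [126 128 176 236 240 229 203 192 
[... 2561 characters left out ...]
0 171 174 176 172]
 [203 207 191 137 192 237 219 165 142 127 147 168 171 176 175 174]
 [191 214 224 190 166 228 187 135 135 117 139 167 170 174 178 174]
 [173 180 215 221 179 219 171 132 133 116 131 163 171 173 175 173]
 [189 173 172 218 213 207 179 135 130 114 126 162 169 172 171 170]
 [189 194 166 188 230 211 194 132 127 115 119 156 164 166 168 170]
 [158 190 200 161 231 220 206 132 123 117 121 153 161 162 163 169]
 [143 167 220 156 218 229 202 129 121 118 118 146 160 161 164 169]
 [135 144 215 158 199 234 189 127 124 119 110 137 160 162 164 167]
 [121 128 197 158 192 235 179 126 123 119 102 118 158 167 165 165]
 [109 118 189 159 188 233 171 124 121 119  95  98 142 164 166 158]]
(384, 512)
```

The tang image moved up by about 8 px in the scene camera, as a 25 mm lift should. Ease down, withdraw, and return the pick to its clear spot.

```bash
python3 -m crank '[[0,0,2,0,0,0],[0,0,4,0,0,0],[-15,0,4,0,0,0],[-30,0,4,0,0,0],[-60,0,4,0,0,0],[-60,0,4,0,0,0]]' && python3 -m crank '[[-30,13,-10,0,0,-9],[-60,26,-10,0,0,-18],[-90,39,-10,0,0,-27],[-119,52,0,0,0,-35],[-119,52,25,0,0,-35],[-119,52,38,0,0,-35],[-119,52,41,0,0,-35],[-119,52,41,0,0,-35],[-119,52,41,0,0,-35]]' && python3 - <<'E'
from h import *
a=manip.capture("scene");b=manip.capture("side")
L=[]
for p in(a,b):
  d=manip.spot_point(p,"large_tang")[:1];print(d); L+=[(p,np.array(x["at"])) for x in d]
print(tri(L) if len(L)>1 else 0)
print(manip.read_state()["position"])
E
```

```text
time_s: 18.0
position: [0.5648, -0.0302, 0.0536]
ee_rot: [[0.426, 0.905, -0.002], [0.905, -0.426, -0.002], [-0.003, -0.0, -1.0]]
wrist_force: [-0.4, 0.5, -1.7]
finger_gap: 0.0216
grip_force: 40.0
time_s: 19.12
position: [0.5641, -0.1553, 0.0135]
ee_rot: [[-0.176, 0.984, 0.001], [0.984, 0.176, -0.0], [-0.001, 0.001, -1.0]]
wrist_force: [0.1, 0.2, -0.2]
finger_gap: 0.0219
grip_force: 40.0
[{'at': [200.0, 200.5], 'confidence': 0.72}]
[]
0
[ 0.56376801 -0.15562343  0.0131648 ]
```

```bash
python3 -m crank '[[0,0,1,0,0,0],[0,0,2,0,0,0],[0,0,2,0,0,0]]' && python3 -m crank '[[0,0,0,0,0,0],[0,0,0,0,0,0],[0,0,0,0,0,0],[0,0,0,0,0,0],[0,0,0,0,0,0],[0,0,0,0,0,0]]' 0 && python3 -m crank '[[0,0,-20,0,0,0],[0,0,-70,0,0,0],[-40,0,-120,0,0,0],[-100,0,-150,0,0,0],[-150,0,-150,0,0,0],[-150,0,-150,0,0,0],[-150,0,-150,0,0,0]]' && python3 - <<'E'
from h import *
np.set_printoptions(precision=4,suppress=True)
P=[manip.capture(c) for c in("scene","side","wrist")]
for t in ["pick","large_tang","large_ring","small_ring"]:
  L=[]
  for p in P[:2]:
    d=manip.spot_point(p,t)[:1]; L+=[(p,np.array(x["at"])) for x in d]
  print(t,[np.round(l[1],1) for l in L],tri(L) if len(L)>1 else 0)
for z,y in((.0375,.1345),(.0625,.1385)): print([proj(p,[.6409,y,z]) for p in P[:2]])
g=P[0]["pixels"].mean(2);P0=np.load("P.npy",allow_pickle=True).item()["scene"]["pixels"].mean(2)
d=np.abs(g-P0);print("small housing diff",d[235:290,205:275].mean(),d[235:290,205:275].max(),"large",d[195:250,155:225].max())
E
```

```text
time_s: 19.7
position: [0.5635, -0.1557, 0.0107]
ee_rot: [[-0.175, 0.985, -0.0], [0.985, 0.175, -0.0], [-0.0, -0.0, -1.0]]
wrist_force: [-0.8, -0.1, 0.8]
finger_gap: 0.0218
grip_force: 40.0
time_s: 20.45
position: [0.5635, -0.1557, 0.0107]
ee_rot: [[-0.175, 0.985, 0.0], [0.985, 0.175, -0.0], [-0.0, 0.0, -1.0]]
wrist_force: [1.0, -0.4, 0.6]
finger_gap: 0.0768
grip_force: 0.0
time_s: 21.32
position: [0.5895, -0.3027, 0.1603]
ee_rot: [[-0.175, 0.985, -0.001], [0.985, 0.175, 0.001], [0.001, -0.0, -1.0]]
wrist_force: [0.4, -0.1, 0.3]
finger_gap: 0.0918
grip_force: 0.0
pick [array([314.8, 175.1]), array([276.1, 270.1])] (array([ 0.5603, -0.1494,  0.0052]), [np.float64(0.7115380178587958), np.float64(0.9974508740102174)])
large_tang [array([200.8, 203.3]), array([272.4, 168.1])] (array([0.6379, 0.139 , 0.0563]), [np.float64(0.5926979979264173), np.float64(0.544328892365497)])
large_ring [array([175.2, 222.6]), array([263. , 160.6])] (array([0.6357, 0.207 , 0.0468]), [np.float64(0.39665992742183936), np.float64(0.3318897549233105)])
small_ring [array([230.1, 263.6]), array([201.6, 175.6])] (array([0.4809, 0.1893, 0.0383]), [np.float64(0.9961392950358806), np.float64(0.792035927136995)])
[array([202.3684, 207.3415]), array([273.815 , 176.3755])]
[array([199.3954, 199.9458]), array([273.3008, 166.0056])]
small housing diff 3.8947186147186152 11.333333333333343 large 147.66666666666666
```

```bash
python3 - <<'E'
from h import *
np.set_printoptions(precision=4,suppress=True)
# top-surface outline of tang for tilt phi; score = mean brightness inside minus mean of thin rim outside
a=manip.capture("scene");b=manip.capture("side");P0=np.load("P.npy",allow_pickle=True).item()
u=np.array([.04,.999,0]);u/=np.linalg.norm(u);v=np.array([-u[1],u[0],0])
def sc(p,phi,dx,dy):
    C=np.array([.6427+dx,.1785+dy,0]);H=C+u*.0345+np.array([0,0,.0395])
    e=-u*np.cos(phi)+np.array([0,0,np.sin(phi)]);n=u*np.sin(phi)+np.array([0,0,np.cos(phi)])
    k=8
    def poly(w,r0,r1): return np.array([proj(p,H+e*r+v*s+n*.002) for r,s in((r0,-w),(r1,-w),(r1,w),(r0,w))])
    im=cv2.resize(p["pixels"][160:230,170:310].mean(2).astype(np.float32),None,fx=k,fy=k,interpolation=cv2.INTER_LINEAR)
    def m(q): 
        M=np.zeros(im.shape,np.uint8);cv2.fillPoly(M,[np.round((q-[170,160]+.5)*k).astype(np.int32)],1);return M
    i=m(poly(.007,.0675,.0875));o=m(poly(.010,.0675,.0915))-i
    return im[i>0].mean()-im[o==1].mean()
for name,ps in (("before",(P0["scene"],)),("after",(a,b)),("after scene",(a,)),("after side",(b,))):
    best=max((sum(sc(p,f,dx,dy) for p in ps),f,dx,dy) for f in np.arange(0,.6,.03) for dx in(-.003,-.0015,0,.0015) for dy in(-.004,-.002,0,.002,.004))
    print(name,best,"lift mm",77.5*np.sin(best[1]))
E
```

```text
before (np.float32(39.23703), np.float64(0.06), -0.003, 0) lift mm 4.647210502156956
after (np.float32(80.41582), np.float64(0.3), 0.0015, -0.004) lift mm 22.902816016253816
after scene (np.float32(39.399475), np.float64(0.42), -0.003, -0.004) lift mm 31.601435112116686
after side (np.float32(49.84842), np.float64(0.3), 0, -0.002) lift mm 22.902816016253816<stdin>:15: RuntimeWarning: Mean of empty slice.
  ret = ret.dtype.type(ret / rcount)
```

The tang stands about 23–26 mm up, from vision and blade height together. The small ring is unchanged and the pick is flat. Handing in.

```bash
python3 -c "
from rig import manip
print(manip.hand_in())"
```

```text
the job is handed in; nothing more can be done
None
```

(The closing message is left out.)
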